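Set the sorting indicator

ROBOT

A 7-joint arm with a two-finger parallel gripper is mounted at the origin on the work surface. World frame = base frame: x ahead of the robot, y to its left, z up, the work surface at z = 0. Lengths are in m, angles in rad, forces in N, time in s.
With the tool pointing down it reaches from about 0.4 to 0.875 m from the base axis. Payload 4.4 kg.
Tool frame: the origin (TCP) lies on the mounting face of the last link; the fingertips stand 173 mm ahead of it and the grasp point (between the pads) lies 155 mm ahead of it; z points along the fingers, y is the direction in which the jaws open and shut (so a half turn about z gives the same grasp; the last joint's range is limited). The gripper opens to 85 mm and grips with 20 to 120 N. Pads are 22 mm wide; open, the fingers measure 114 mm over their backs; the gripper's body (76 mm by 85 mm) begins 54 mm behind the grasp point. The pads swing forward as they close: fully open they stand 13 mm farther back than shut.
Start: joints at [-1.382, 0.628, 0.038, 1.517, -0.027, 0.996, -0.02], TCP at [0.164, 0.629, 0.405] pointing down, gripper open.
Joint ranges: [-3.06, 3.06], [-0.37, 2.12], [-1.25, 1.32], [0.18, 2.47], [-1.1, 4.24], [0.23, 1.98], [-2.94, 2.94]. Speed limits (rad/s): [2.57, 2.57, 3.14, 3.14, 3.14, 3.14, 3.14].

INTERFACE

Orientations are given as a rotation vector (axis times angle).
In Python, from station import readout, optics, robot, recognise, regions_of gives the robot as it stands.
- The arm moves only by the shell command python3 -m pendant 'ROWS' [FORCE]. ROWS is JSON, a list that holds one entry, the list of rows, each a list of 7 numbers: the turn, a rotation vector about the world's x, y, z in degrees, then the shift along the world's x, y, z in mm, then the finger opening in mm, from 0 to 85.4. In form: [[[ax, ay, az, dx, dy, dz, claw], ...]]. A call has 1 to 10 rows; each row shifts and turns the pose as measured when the row begins; what a row does not reach is not made up. A row lasts 1/8 s, in which the tool goes at most 62.5 mm and 10.7 degrees, less where a joint would pass 70% of its speed; a pose out of reach is approached as far as the arm can. A call is refused whole if a number of a shift passes 62.5 or a number of a turn 10.7, either way. A call with a gripper value outside its range is refused whole. The fingers move at their own pace and stop on an object; FORCE is the grip in N (left out, the last holds). Time passes only in rows, so rows that do not move let the fingers close. It gives the time, the measured TCP pose, the force and the opening at its end, in the units of the state.
- readout.sense(): the state, without advancing time (a new reading comes with each control period).
- optics.grab_frame(name): name is "side" or "top" or "wrist"; returns a dict with "frame" (420x560x3 uint8, blue, green, red), "z_map" (420x560 float32, m along the optical axis (not along the pixel's ray), 0 where there is no reading), "fx", "fy", "cx", "cy" (pixels), "rvec" (rotation vector, rad) and "tvec" (3), from world to camera coordinates, as OpenCV has them. Camera axes: x right, y down, z forward; pixel columns grow to the right and rows downward; lengths in m; the calibration is good to about 2 mm. A picture is of the moment at which its call begins.
- robot.sign_off(): hands the job in, once; it reports no verdict.
Trained networks look in a picture, given as the dict that the camera call returned (one of the last four; its "shot" number tells which), for a name from the list of things; names that differ only in an ending like _2 or _b are one class to them, and where a whole thing is asked for, a point or a joint stands for the part that bears it (a point fixed in the world has none). Each returns a list of dicts, best first, with "p" (0 to 1); they miss things now and then, are a little off and sometimes report something else, mostly with a low value. They report only what shows in the picture. A call takes as long as a camera call. They do not tell look-alikes from the thing itself.
- recognise(thing, picture): "box" ([centre column, centre row, width, height] in pixels, round what is visible of it).
- regions_of(thing, picture): "pixels" (420x560 bool, what is visible of it) and "box" ([centre column, centre row, width, height] in pixels, round what is visible of it).
The state is a dict: "time": time; "joint_positions": joint angles; "qvel": joint speeds; "joint_efforts": joint torques, N m; "tcp_pos": TCP position; "orientation": TCP orientation; "contact_force": force on the tool from outside, world axes, zero at the start; "wrist_torque": the same for the moment, N m; "finger_gap": finger opening in m.
Only numpy, scipy, OpenCV 4.12 (cv2) and the standard library are available. Lean on these libraries where they do the work, as an engineer would, in place of code of your own. Each camera call takes 0.05 s, during which the arm holds its last target.

TASK

On the sorting bench, set the two-handed indicator for the next round: with a fingertip, push the long hand round until it points at the middle of the empty basket (to be filled next), and push the short hand round until it points at the middle of the basket of tall bottles (ready for the shelf). Either hand may be set first; do not grip the hands, and leave the loose goods around them where they are.

Things in the scene. Friction and masses are not known exactly. Their poses are not given: they have to be found in the camera images.
- pivot (a point): point on the vertical axis of both hands, 50 mm above the bench: the middle of a white round dial, 190 mm in diameter and 16 mm high, fixed to the bench, with a steel pin of 24 mm diameter up to 88 mm above the bench. Both hands turn about it, the long one below, the short one above it with 12 mm of air between; each turns freely past the other
- long (a joint): long hand's hinge, rad: 0 along the indicator's own x axis, grows counter-clockwise from above, no stops. Dark arrow-shaped bar, 135 mm from pivot to tip, 12 mm wide, 36 to 50 mm above the bench; two swept-back barbs make an arrowhead 46 mm wide in the last 20 mm; hub 34 mm across. Stays where left (friction about 1 N at 105 mm from the pivot); may be pushed on either side
- short (a joint): short hand's hinge, rad: 0 along the indicator's own x axis, grows counter-clockwise from above, no stops. Dark arrow-shaped bar, 80 mm from pivot to tip, 12 mm wide, 62 to 76 mm above the bench; two swept-back barbs make an arrowhead 37 mm wide in the last 20 mm; hub 34 mm across. Stays where left (friction about 1.8 N at 55 mm from the pivot); may be pushed on either side
- long_axis (a point): the long hand's pivot, at its mid-height 43 mm above the bench; x runs along the arrow to its tip, z up; turns with the hand
- short_axis (a point): the short hand's pivot, at its mid-height 69 mm above the bench; x runs along the arrow to its tip, z up; turns with the hand
- long_tip (a point): tip of the long hand's arrow, at mid-height
- short_tip (a point): tip of the short hand's arrow, at mid-height
- basket_empty_mid (a point): small square open basket of black slatted plastic, 130 x 130 mm, 80 mm high, fixed to the bench, with nothing in it. The three baskets stand around the indicator's far side, their middles about 255 mm from the pivot; which one stands where varies; this point is the middle of the basket, 40 mm above the bench
- basket_bottles_mid (a point): small square open basket of black slatted plastic, 130 x 130 mm, 80 mm high, fixed to the bench, holding nine tall bottles that stand up to 165 mm above the bench; this point is the middle of the basket, 40 mm above the bench
- basket_jars_mid (a point): small square open basket of black slatted plastic, 130 x 130 mm, 80 mm high, fixed to the bench, holding nine low round jars, up to 53 mm above the bench, below its rim; not pointed at; this point is the middle of the basket, 40 mm above the bench
- shampoo_mid (a point): middle of a green bottle, 56 mm in diameter and 150 mm high, standing about 290 mm from the pivot; loose, to be left where it stands
- cream_jar_mid (a point): middle of a low white jar with a blue lid, 64 mm in diameter and 55 mm high, standing about 290 mm from the pivot; loose, to be left where it stands
- soap_carton_mid (a point): middle of a small carton, 70 x 45 x 30 mm, lying flat about 290 mm from the pivot; loose, to be left where it stands
There are look-alikes about, which are no part of the job. Leave any purple look-alike of the part that bears basket_empty_mid alone. Of the things shaped like the part that bears pivot, the white one is meant.

How it is judged:
At the end, for the whole second after the job is handed in: the long hand, prolonged, passes within 40 mm of the middle of the empty basket, and the short hand, prolonged, within 40 mm of the middle of the basket of tall bottles, arrow tips towards the baskets; both hands are at rest (x of basket_empty_mid in the frame of long_axis above 0.15 m and y of basket_empty_mid in the frame of long_axis between -0.04 and 0.04 m and x of basket_bottles_mid in the frame of short_axis above 0.15 m and y of basket_bottles_mid in the frame of short_axis between -0.04 and 0.04 m and velocity of joint long between -0.05 and 0.05 rad/s and velocity of joint short between -0.05 and 0.05 rad/s); the robot touches nothing.
It fails at once if the shampoo bottle is moved or lifted (more than 20 mm) (distance of shampoo_mid from where it was at the start of the episode above 0.02 m).
It fails at once if the cream jar is moved or lifted (more than 20 mm) (distance of cream_jar_mid from where it was at the start of the episode above 0.02 m).
It fails at once if the soap carton is moved or lifted (more than 20 mm) (distance of soap_carton_mid from where it was at the start of the episode above 0.02 m).
It fails at once if the long hand is gripped (squeezed from both sides) ((contact force between the fingers and long_c1 above 6 N or contact force between the fingers and long_c2 above 6 N) and (contact force between the fingers and long_c3 above 6 N or contact force between the fingers and long_c4 above 6 N)).
It fails at once if the short hand is gripped (squeezed from both sides) ((contact force between the fingers and short_c1 above 6 N or contact force between the fingers and short_c2 above 6 N) and (contact force between the fingers and short_c3 above 6 N or contact force between the fingers and short_c4 above 6 N)).
It also fails if it takes over 58 s, if anything falls off the work surface, if the arm or the gripper's body presses on something with over 40 N, if the wrist force passes 120 N, or if a joint passes its speed limit or range.

## Working session

There is one attempt and no reset: what is moved stays moved. The work goes in short steps, Python scripts to look and compute and a shell command to move; the robot and the scene stay as the last step left them, time stands still between calls to the robot, and variables do not carry over. Pictures are saved under pics/ and viewed, and the job is handed in when it is done.

```bash
mkdir -p pics; python3 - <<'E'
from station import readout, optics
import cv2
s=readout.sense(); print({k:s[k] for k in('time','tcp_pos','orientation','contact_force','finger_gap')})
for n in('top','side','wrist'):
    p=optics.grab_frame(n); cv2.imwrite(f'pics/{n}0.png',p['frame']); print(n,p['fx'],p['cx'],p['cy'],p['rvec'],p['tvec'])
E
```

```text
{'time': 0.0, 'tcp_pos': array([0.16372881, 0.62873721, 0.40378693]), 'orientation': array([-3.99134069e-01, -3.11589794e+00,  2.96620546e-03]), 'contact_force': array([ 0.23144577,  0.20816226, -0.7487023 ]), 'finger_gap': 0.08517305207252239}
top 412.74577827414316 284.9805237882243 210.10688462305154 [ 2.20386748 -2.17282376  0.13395868] [0.04312037 0.51522588 0.94382031]
side 453.6704318912795 278.12170638071103 204.7065894085726 [ 2.33957522 -0.44108075  0.16856034] [-0.4524962   0.21847259  1.12493103]
wrist 324.35228225230026 276.2090745411489 209.9333111752928 [-2.29225071 -1.77186546 -0.26023264] [-0.64897023 -0.03817859  0.37907081]
```

View pics/top0.png

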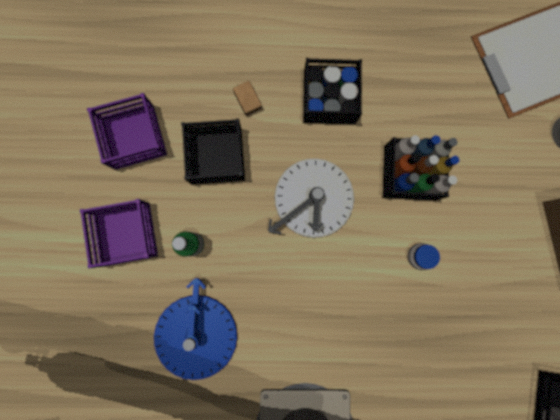

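View pics/side0.png

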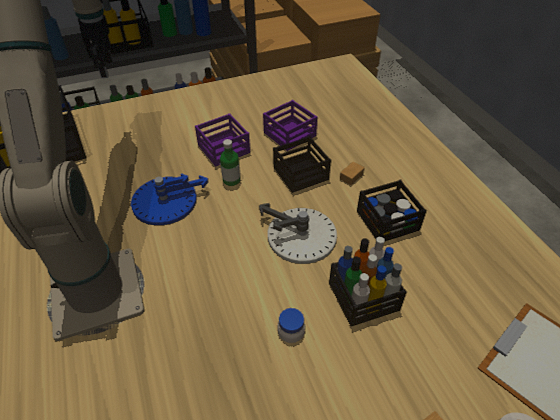

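View pics/wrist0.png

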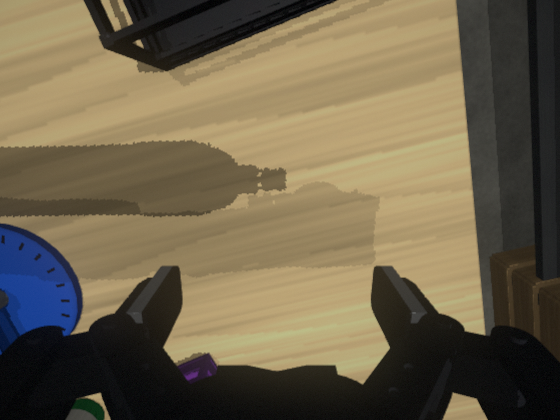

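```bash
cat > h.py <<'E'
import numpy as np, cv2
from station import readout, optics, regions_of, recognise
def world(p, mask=None):
    z=p['z_map']; v,u=np.mgrid[:420,:560]
    c=np.stack([(u-p['cx'])/p['fx']*z,(v-p['cy'])/p['fy']*z,z],-1)
    R=cv2.Rodrigues(np.array(p['rvec'],float))[0]
    return (c-np.array(p['tvec']))@R   # 420x560x3
def proj(p,pts):
    K=np.array([[p['fx'],0,p['cx']],[0,p['fy'],p['cy']],[0,0,1]])
    return cv2.projectPoints(np.array(pts,float).reshape(-1,1,3),np.array(p['rvec'],float),np.array(p['tvec'],float),K,None)[0].reshape(-1,2)
E
python3 - <<'E'
from h import *
p=optics.grab_frame('top'); W=world(p)
for n in('pivot','long','short','basket_empty_mid','basket_bottles_mid','basket_jars_mid','shampoo_mid','cream_jar_mid','soap_carton_mid'):
    for r in regions_of(n,p)[:4]:
        m=r['pixels']&(p['z_map']>0); w=W[m]
        if len(w)<5: continue
        lo,hi=np.percentile(w,[2,98],axis=0); print(n,round(r['p'],2),np.round(r['box']),'mid',np.round((lo+hi)/2,3),'lo',lo.round(3),'hi',hi.round(3))
f=p['frame'][150:250,250:390]; cv2.imwrite('pics/c1.png',cv2.resize(f,None,fx=5,fy=5,interpolation=cv2.INTER_CUBIC))
# heights map of dial
d=p['z_map']; print(np.round(W[185:240:3,262:335:4,2]*1000).astype(int))
E
```

```text
pivot 0.96 [310. 199.  81.  76.] mid [ 0.546 -0.014  0.045] lo [ 0.462 -0.101  0.011] hi [0.63  0.073 0.079]
pivot 0.81 [195. 328.  81. 106.] mid [0.235 0.253 0.045] lo [0.137 0.169 0.011] hi [0.333 0.337 0.08 ]
long 0.78 [291. 217.  41.  36.] mid [0.499 0.04  0.026] lo [ 0.462 -0.005 -0.   ] hi [0.536 0.085 0.053]
long 0.67 [197. 314.  20.  69.] mid [0.288 0.248 0.044] lo [0.22  0.231 0.035] hi [0.355 0.264 0.054]
short 0.71 [191. 327.  21.  46.] mid [0.255 0.254 0.048] lo [0.212 0.237 0.017] hi [0.299 0.27  0.079]
short 0.6 [313. 214.  12.  38.] mid [ 0.506 -0.013  0.071] lo [ 0.469 -0.024  0.062] hi [ 0.544 -0.001  0.079]
basket_empty_mid 0.95 [126. 132.  82.  79.] mid [0.687 0.416 0.04 ] lo [ 0.612  0.342 -0.001] hi [0.761 0.491 0.081]
basket_empty_mid 0.88 [118. 235.  80.  72.] mid [0.454 0.424 0.041] lo [0.387 0.353 0.001] hi [0.521 0.494 0.081]
basket_empty_mid 0.86 [213. 150.  64.  61.] mid [0.643 0.217 0.041] lo [0.577 0.153 0.001] hi [0.708 0.282 0.081]
basket_bottles_mid 0.76 [420. 171.  77.  62.] mid [ 0.609 -0.245  0.085] lo [ 0.548 -0.304  0.005] hi [ 0.671 -0.185  0.16
[... 904 characters left out ...]
17 15 14 49 52 41 16 75 76 16 14 16 17]
 [ 0  1  0  1 15 11 15 16 48 50 41 18 17 72 78 15 17 16 14]
 [ 2 -2  0  1 15 18 14 49 47 46 19 13 18 74 77 19 15 20 16]
 [ 0  1 -3  0 12 19 49 49 45 17 15 14 18 77 74 15 20 14 17]
 [-3  0 -3 -1 -1 47 49 51 18 15 16 16 18 79 75 17 15 15 17]
 [-1 -2 51 -1 51 52 49 15 19 17 16 16 15 75 18 17 16 15 16]
 [-1  0 51 51 50 51 15 16 13 17 17 15 75 77 17 78 15 16 16]
 [-1 -1 48 52 49  0  0 17 13 14 18 13 69 77 75 15 16 17 14]
 [ 0  1 49 50  1  3 -1  2 15 14 14 11 18 75 13 16 16 16 17]
 [-1 -1 37 49 50  1  1  3  3 15 15 16 13 15 16 15 18 13  0]
 [ 0  0  1  0 -2 -2 -1 -2 -1  0  2 11 13 13 13 11 -2 -1 -3]
 [ 1  1  1 -1 -2  1  0  3  0  0  0  0 -2 -1 -3  2 -3  1 -1]]
```

View pics/c1.png

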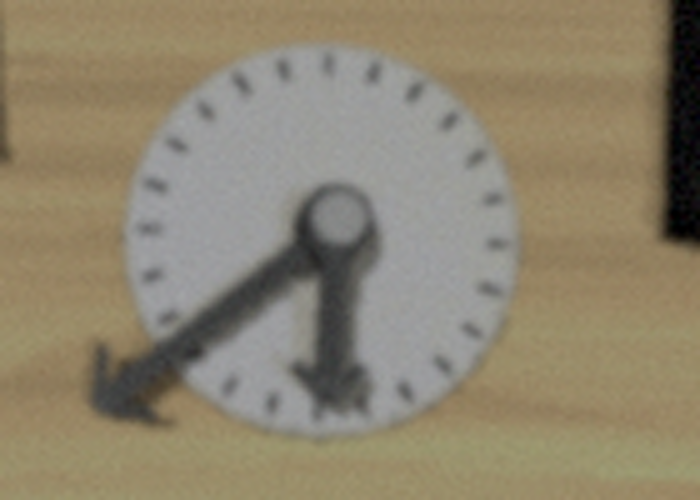

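```bash
cat >> h.py <<'E'
def meas(p,v=True):
    W=world(p); ok=p['z_map']>0
    near=ok&(np.hypot(W[...,0]-.545,W[...,1]+.014)<.16)
    pin=W[near&(W[...,2]>.083)&(W[...,2]<.095)]
    pv=np.array([.5465,-.0140]) if len(pin)<20 else (pin[:,:2].max(0)+pin[:,:2].min(0))/2
    out={'pin':pv,'n':len(pin)}
    return out
E
python3 - <<'E'
from h import *
for _ in range(2):
    p=optics.grab_frame('top'); W=world(p)
    z=W[...,2]; d=np.hypot(W[...,0]-.545,W[...,1]+.014)
    pin=W[(d<.03)&(z>.083)&(z<.095)]; print('pin',len(pin),pin.mean(0),(pin.max(0)+pin.min(0))/2)
    dial=W[(d<.11)&(z>.009)&(z<.022)]; 
    e=cv2.minEnclosingCircle(dial[:,:2].astype(np.float32)*1000); print('dial',e)
    c=pin.mean(0)[:2]
    for n,a,b,r0,r1 in(('long',.042,.057,.03,.14),('short',.066,.082,.02,.085)):
        q=W[(z>a)&(z<b)&(np.hypot(*(W[...,:2]-c).transpose(2,0,1))>r0)&(d<r1+.01)][:,:2]-c
        t=np.arctan2(q[:,1],q[:,0]); m=np.angle(np.exp(1j*t).mean()); print(n,len(q),'ang deg',np.degrees(m),'rmax',np.hypot(*q.T).max())
    R=W[(z>.073)&(z<.086)&(abs(W[...,0]-.643)<.09)&(abs(W[...,1]-.217)<.09)]
    r=cv2.minAreaRect(R[:,:2].astype(np.float32)*1000); print('empty',r)
    R=W[(z>.073)&(z<.086)&(abs(W[...,0]-.609)<.09)&(W[...,1]<-.14)&(W[...,1]>-.35)]
    r=cv2.minAreaRect(R[:,:2].astype(np.float32)*1000); print('bottles',r)
E
```

```text
pin 94 [ 0.546937   -0.01755369  0.08779694] [ 0.54739963 -0.01759452  0.08769541]
dial ((546.5054931640625, -17.63092803955078), 94.8485107421875)
long 295 ang deg 128.42929260411702 rmax 0.13690201944308514
short 196 ang deg 177.2844758044219 rmax 0.08064302185448907
empty ((644.5094604492188, 218.82974243164062), (129.8685760498047, 130.45010375976562), 5.187532424926758)
bottles ((610.9531860351562, -250.8779296875), (131.60818481445312, 129.9541778564453), 87.41039276123047)
pin 94 [ 0.54686054 -0.01752731  0.08783304] [ 0.5473277 -0.017787   0.0882365]
dial ((546.75244140625, -17.937070846557617), 95.00596618652344)
long 295 ang deg 128.42560771146927 rmax 0.13683184425834366
short 194 ang deg 177.34204681822942 rmax 0.08056330945476546
empty ((644.2696533203125, 218.88333129882812), (129.6125946044922, 131.44912719726562), 4.87155818939209)
bottles ((611.8865356445312, -249.93443298339844), (130.40335083007812, 130.6061248779297), 88.01030731201172)
```

Candidates are as follows:
- **Empty basket:** black at (213,150), against purple look-alikes at (126,132) and (118,235). I choose the black one.
- **Dial:** white at (315,198), against blue at (195,335). I choose the white one. The close crop shows the long hand (z≈50 mm) pointing to the lower left and the short one (z≈76 mm) pointing straight down.

Targets: long hand from 128.4° to 67.6°, clockwise. Short hand from 177.3° to 285.5°, counter-clockwise, set first.

```bash
python3 -m pendant '[[[0,0,0,28,-51,0,0],[0,0,0,28,-51,0,0],[0,0,0,28,-51,0,0],[0,0,0,28,-51,0,0],[0,0,0,28,-51,0,0],[0,0,0,28,-51,0,0],[0,0,0,28,-51,0,0],[0,0,0,28,-51,0,0],[0,0,0,28,-51,0,0],[0,0,0,0,0,0,0]]]'
```

```text
time: 2.0
tcp_pos: [0.4207, 0.1554, 0.4066]
orientation: [0.398, 3.11, 0.012]
contact_force: [-0.4, 0.5, 0.3]
finger_gap: 0.0001
```

```bash
python3 -m pendant '[[[0,0,0,26,-47,0,0],[0,0,0,26,-47,0,0],[0,0,0,25,-47,0,0],[0,0,0,0,0,-50,0],[0,0,0,0,0,-50,0],[0,0,0,0,0,-25,0],[0,0,0,0,0,0,0]]]'
python3 - <<'E'
from h import *
for n in('side','wrist','top'):
    p=optics.grab_frame(n); cv2.imwrite(f'pics/{n}1.png',p['frame'])
    s=readout.sense(); t=s['tcp_pos']; R=cv2.Rodrigues(s['orientation'])[0]
    print(n,proj(p,[t+R@[0,0,.173],[.547,-.0175,.088]]))
E
```

```text
time: 2.88
tcp_pos: [0.5012, 0.0158, 0.2805]
orientation: [0.385, 3.103, 0.021]
contact_force: [0.0, 0.2, -0.5]
finger_gap: 0.0001
side [[282.29347125 203.77747605]
 [302.32329831 214.01087732]]
wrist [[276.67161099 271.7710996 ]
 [235.31049101 328.52456265]]
top [[301.58646953 210.58241643]
 [316.96446398 193.1799963 ]]
```

View pics/side1.png

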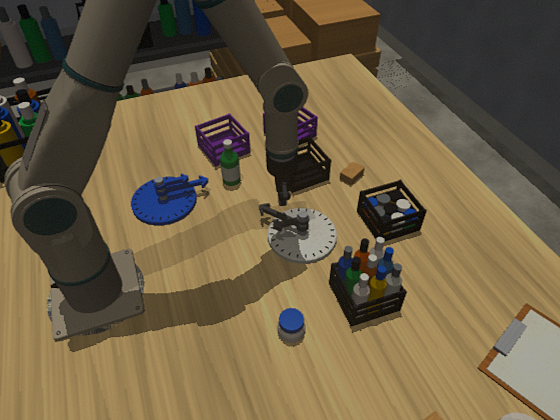

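View pics/wrist1.png

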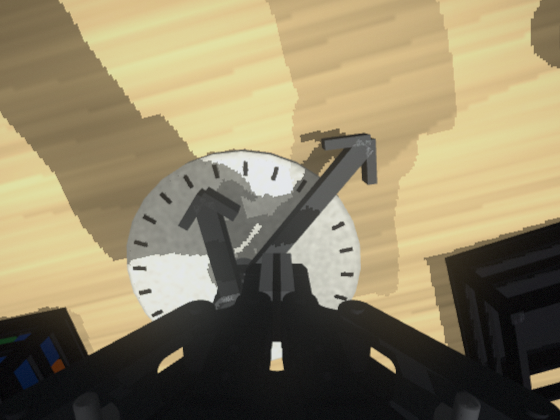

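View pics/top1.png

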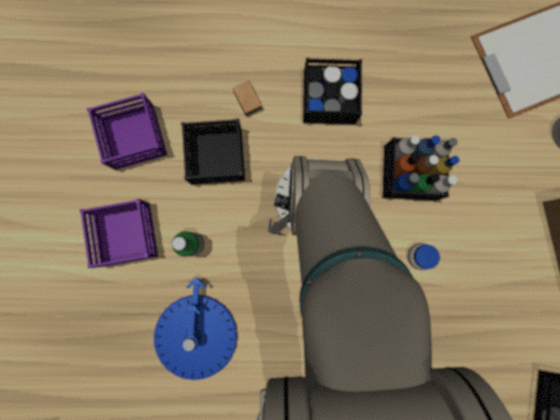

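```bash
python3 -m pendant '[[[0,0,0,0,0,-25,0],[0,0,0,0,0,-26,0],[0,0,0,0,0,0,0]]]'; python3 -m pendant '[[[0,0,0,3,-8,0,0],[0,0,0,-5,-12,0,0],[0,0,0,-2,-13,0,0],[0,0,0,2,-13,0,0],[0,0,0,0,0,0,0]]]'
cat >> h.py <<'E'
C=np.array([.547,-.0175])
def hands(cam='wrist',save=None):
    p=optics.grab_frame(cam); W=world(p); z=W[...,2]; ok=p['z_map']>0
    if save: cv2.imwrite('pics/'+save,p['frame'])
    dx=W[...,0]-C[0]; dy=W[...,1]-C[1]; r=np.hypot(dx,dy)
    s=readout.sense(); t=s['tcp_pos']; R=cv2.Rodrigues(s['orientation'])[0]; tip=t+R@[0,0,.173]
    print('tip',tip.round(4),'rel',((tip[:2]-C)*1000).round(1),'F',s['contact_force'].round(1))
    f=np.hypot(W[...,0]-tip[0],W[...,1]-tip[1])>.022
    for n,a,b,r0,r1 in(('long',.042,.056,.025,.142),('short',.067,.082,.022,.086)):
        m=ok&(z>a)&(z<b)&(r>r0)&(r<r1)&f
        th=np.arctan2(dy[m],dx[m]); 
        if m.sum()>10: print(n,m.sum(),'ang',np.degrees(np.angle(np.exp(1j*th).mean())).round(1),'far r',r[m].max().round(3),'ang of far',np.degrees(np.angle(np.exp(1j*th[r[m]>r[m].max()-.012]).mean())).round(1))
        else: print(n,'unseen',m.sum())
E
python3 -c "from h import *; hands('wrist','w2.png'); hands('side','s2.png')"
```

```text
time: 3.4
tcp_pos: [0.5048, 0.0166, 0.2359]
orientation: [0.381, 3.087, 0.026]
contact_force: [0.8, -0.3, -0.0]
finger_gap: 0.0003
time: 4.03
tcp_pos: [0.5043, -0.0288, 0.2413]
orientation: [0.374, 3.08, 0.036]
contact_force: [0.2, -0.4, -0.5]
finger_gap: 0.0001
tip [ 0.5116 -0.0253  0.0685] rel [-35.4  -7.8] F [0.9 0.5 0. ]
long 7522 ang 129.2 far r 0.137 ang of far 128.5
short 3453 ang -137.2 far r 0.082 ang of far -137.6
tip [ 0.5117 -0.0251  0.0684] rel [-35.3  -7.6] F [ 0.4  0.7 -0.3]
long 191 ang 128.2 far r 0.135 ang of far 127.8
short 121 ang -133.2 far r 0.084 ang of far -135.1
```

View pics/w2.png

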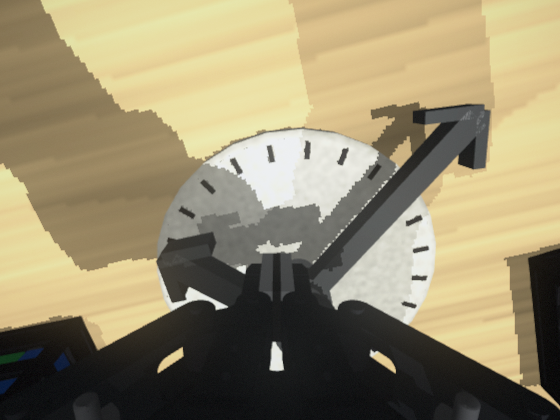

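View pics/s2.png

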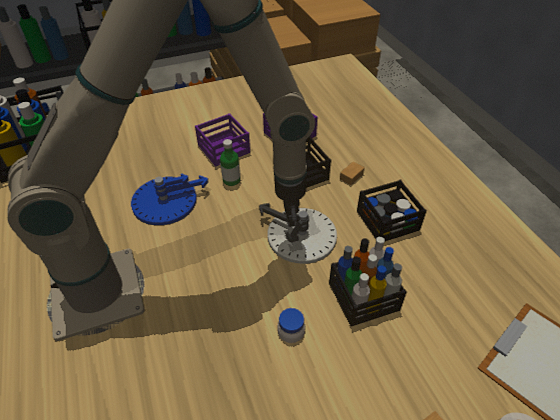

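```bash
python3 -m pendant '[[[-1.2,2.4,0,0,0,-9,0],[0,0,0,0,0,-3,0],[0,0,0,1,-11,-2,0],[0,0,0,1,-11,-2,0],[0,0,0,6,-5,-2,0],[0,0,0,6,-5,-2,0],[0,0,0,0,0,0,0]]]'
python3 -c "from h import *; hands('wrist','w3.png'); hands('side','s3.png')"
```

```text
time: 5.0
tcp_pos: [0.5194, -0.0611, 0.22]
orientation: [-0.375, -3.116, 0.005]
contact_force: [1.2, 1.2, -0.5]
finger_gap: -0.0002
tip [ 0.5189 -0.0616  0.047 ] rel [-28.1 -44.1] F [ 2.   1.6 -0.2]
long 7805 ang 130.5 far r 0.123 ang of far 135.1
short 58 ang -105.4 far r 0.076 ang of far -112.7
tip [ 0.5187 -0.0615  0.0471] rel [-28.3 -44. ] F [ 1.2  0.8 -0.6]
long 226 ang 128.1 far r 0.136 ang of far 127.0
short 63 ang -100.8 far r 0.083 ang of far -102.2
```

View pics/w3.png

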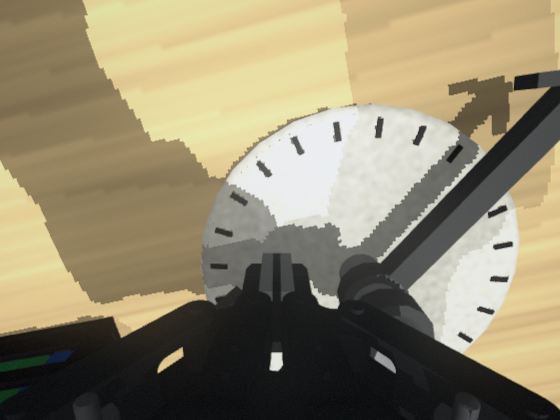

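```bash
python3 -m pendant '[[[0,0,0,0,0,7,0],[0,0,0,8,-2,-1,0],[0,0,0,8,-2,-1,0],[0,0,0,4,-1,0,0],[0,0,0,0,0,0,0]]]'
python3 -c "from h import *; hands('side','s4.png'); hands('top')"
```

```text
time: 5.72
tcp_pos: [0.538, -0.0669, 0.2249]
orientation: [-0.374, -3.109, 0.008]
contact_force: [-1.7, 0.7, -0.6]
finger_gap: -0.0003
tip [ 0.5362 -0.0676  0.052 ] rel [-10.8 -50.1] F [-0.4  0.4 -0. ]
long 236 ang 128.0 far r 0.136 ang of far 127.4
short 63 ang -80.4 far r 0.082 ang of far -81.0
tip [ 0.5362 -0.0676  0.052 ] rel [-10.8 -50.1] F [-0.7  0.8  0.3]
long 311 ang 128.6 far r 0.137 ang of far 128.2
short unseen 0
```

View pics/s4.png

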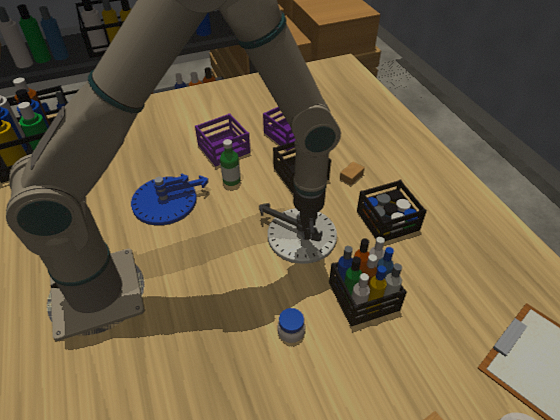

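```bash
python3 -m pendant '[[[0,0,0,5,0,0,0],[0,0,0,0,0,0,0]]]'
python3 -c "from h import *; hands('side')"
```

```text
time: 6.08
tcp_pos: [0.5429, -0.067, 0.2249]
orientation: [-0.375, -3.109, 0.008]
contact_force: [-0.4, 0.2, -0.3]
finger_gap: 0.0001
tip [ 0.5412 -0.0678  0.052 ] rel [ -5.8 -50.3] F [-0.7  0.4 -0.1]
long 230 ang 127.9 far r 0.136 ang of far 127.4
short 61 ang -73.6 far r 0.083 ang of far -75.2
```

```bash
python3 -m pendant '[[[0,0,0,-14,0,0,0],[0,0,0,0,0,40,0],[0,0,0,0,0,25,0],[0,0,0,-31,25,0,0],[0,0,0,-31,25,0,0],[0,0,0,0,25,0,0],[0,0,0,0,25,0,0],[0,0,0,0,0,0,0]]]'
python3 -c "from h import *; hands('wrist','w5.png'); hands('side','s5.png')"
```

```text
time: 7.12
tcp_pos: [0.4604, 0.0328, 0.2931]
orientation: [-0.382, -3.116, 0.01]
contact_force: [0.0, -0.4, -0.3]
finger_gap: -0.0003
tip [0.4599 0.0303 0.1201] rel [-87.1  47.8] F [-0.9 -0.1  0.4]
long 2169 ang 128.8 far r 0.136 ang of far 128.8
short unseen 0
tip [0.4601 0.0294 0.1201] rel [-86.9  46.9] F [-0.1 -0.6  0.5]
long 238 ang 128.3 far r 0.136 ang of far 128.3
short 149 ang -74.8 far r 0.081 ang of far -75.6
```

View pics/w5.png

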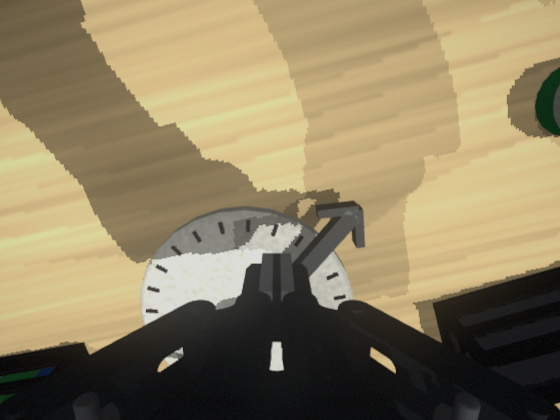

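```bash
python3 -m pendant '[[[0,0,0,2,0,-30,0],[0,0,0,0,0,-30,0],[0,0,0,0,0,-27,0],[0,0,0,0,0,0,0]]]'
python3 -c "from h import *; hands('side','s6.png')"
```

```text
time: 7.72
tcp_pos: [0.4635, 0.0248, 0.2048]
orientation: [0.4, 3.113, -0.015]
contact_force: [0.4, -0.8, 0.8]
finger_gap: 0.0001
tip [0.4645 0.0231 0.0328] rel [-82.5  40.6] F [ 0.2 -0.6  0.2]
long 119 ang 128.2 far r 0.136 ang of far 130.3
short 151 ang -74.6 far r 0.083 ang of far -75.1
```

View pics/s6.png

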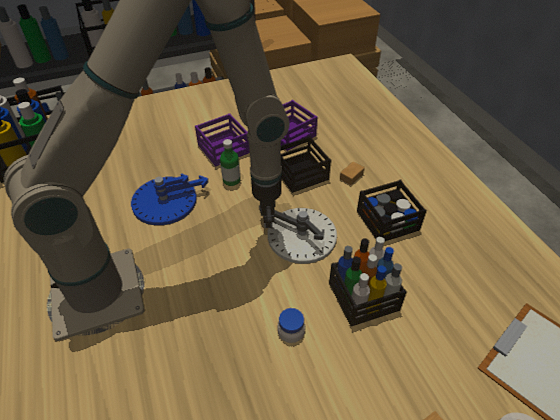

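```bash
python3 -m pendant '[[[0,0,0,10,16,0,0],[0,0,0,10,16,-1,0],[0,0,0,10,7,-1,0],[0,0,0,10,7,-1,0],[0,0,0,12,4,0,0],[0,0,0,12,4,0,0],[0,0,0,0,0,0,0]]]'
python3 -c "from h import *; hands('side','s7.png')"
```

```text
time: 8.65
tcp_pos: [0.5335, 0.0828, 0.2056]
orientation: [0.399, 3.107, -0.014]
contact_force: [-0.4, 0.5, 0.0]
finger_gap: -0.0001
tip [0.5342 0.0808 0.0326] rel [-12.8  98.3] F [-0.8  0.1 -0.3]
long 93 ang 83.9 far r 0.129 ang of far 78.2
short 154 ang -75.0 far r 0.084 ang of far -76.2
```

View pics/s7.png

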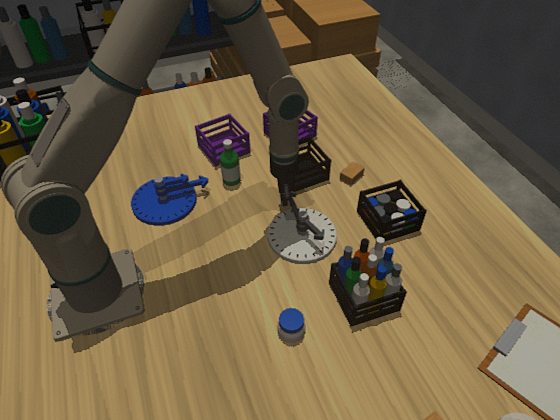

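```bash
python3 -m pendant '[[[0,0,0,8,0,0,0],[0,0,0,8,-1,0,0],[0,0,0,9,-2,0,0],[0,0,0,0,0,0,0]]]'
python3 -c "from h import *; hands('side'); hands('top','t8.png'); hands('wrist','w8.png')"
```

```text
time: 9.2
tcp_pos: [0.5591, 0.0791, 0.2055]
orientation: [0.401, 3.109, -0.014]
contact_force: [0.2, 0.5, -0.1]
finger_gap: -0.0004
tip [0.5597 0.0776 0.0325] rel [12.7 95.1] F [-0.3 -0.3  0.2]
long 70 ang 68.0 far r 0.132 ang of far 65.8
short 149 ang -74.1 far r 0.081 ang of far -75.2
tip [0.5592 0.0776 0.0325] rel [12.2 95.1] F [-0.4  0.1 -0.7]
long unseen 0
short 186 ang -74.8 far r 0.081 ang of far -74.0
tip [0.5589 0.0777 0.0324] rel [11.9 95.2] F [ 0.3 -0.9  1. ]
long 1954 ang 76.1 far r 0.127 ang of far 79.1
short 183 ang 94.4 far r 0.079 ang of far 94.6
```

View pics/w8.png

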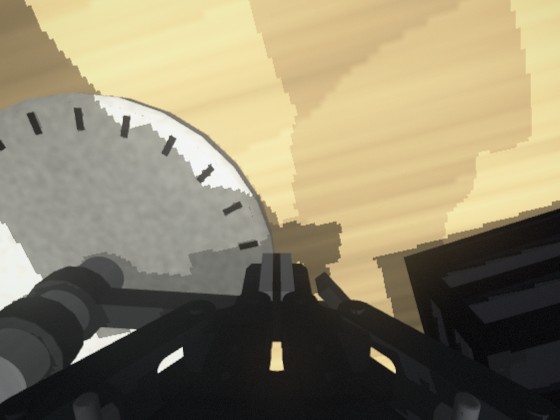

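View pics/t8.png

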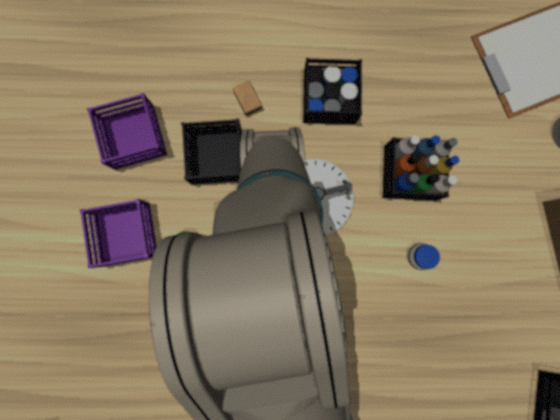

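```bash
python3 -m pendant '[[[0,0,0,4,-1,0,0],[0,0,0,0,0,0,0],[0,0,0,-15,0,0,0],[0,0,0,-15,0,0,0],[0,0,0,0,0,50,0],[0,0,0,0,0,50,0],[0,0,0,-30,50,30,0],[0,0,0,-30,50,0,0],[0,0,0,-30,50,0,0],[0,0,0,0,0,0,0]]]'
python3 -c "from h import *; hands('side','s9.png'); hands('top','t9.png')"
```

```text
time: 10.6
tcp_pos: [0.4412, 0.2288, 0.3388]
orientation: [0.404, 3.104, -0.007]
contact_force: [0.1, -0.5, -1.0]
finger_gap: 0.0001
tip [0.4448 0.225  0.1659] rel [-102.2  242.5] F [ 0.3 -0.6  0.6]
long 140 ang 69.0 far r 0.137 ang of far 68.3
short 150 ang -74.7 far r 0.083 ang of far -75.8
tip [0.4459 0.2229 0.1659] rel [-101.1  240.4] F [-0.  -0.9  0.4]
long 321 ang 70.5 far r 0.136 ang of far 70.0
short 184 ang -74.9 far r 0.081 ang of far -74.6
```

View pics/t9.png

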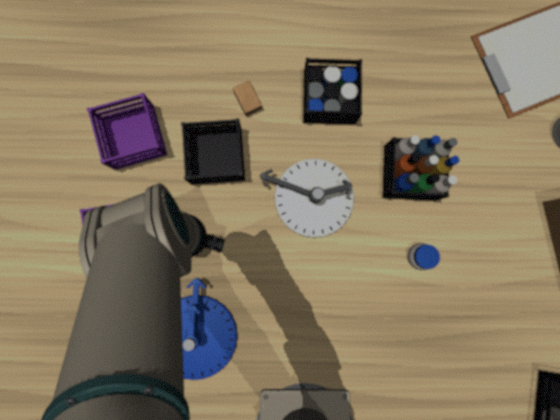

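Both hands are well inside tolerance: the long one is about 2° off and the short one under 1°. The gripper is hovering just above the shampoo bottle, so I'll lift straight up and check the loose goods.

```bash
python3 -m pendant '[[[0,0,0,0,0,45,0],[0,0,0,0,0,45,0],[0,0,0,40,-40,0,0],[0,0,0,40,-40,0,0],[0,0,0,0,0,0,0],[0,0,0,0,0,0,0]]]'
python3 - <<'E'
from h import *
hands('side')
p=optics.grab_frame('side');q=optics.grab_frame('top');cv2.imwrite('pics/s10.png',p['frame'])
for c,im in(('side',p),('top',q)):
  W=world(im)
  for n in('shampoo_mid','cream_jar_mid','soap_carton_mid'):
    for r in regions_of(n,im)[:1]:
        w=W[r['pixels']&(im['z_map']>0)]; lo,hi=np.percentile(w,[2,98],axis=0); print(c,n,((lo+hi)/2).round(3))
E
```

```text
time: 11.45
tcp_pos: [0.5296, 0.1316, 0.4318]
orientation: [0.44, 3.093, -0.018]
contact_force: [-0.0, 0.1, -0.4]
finger_gap: 0.0001
tip [0.5325 0.1287 0.2589] rel [-14.5 146.2] F [ 0.3 -0.6 -0.8]
long 140 ang 68.9 far r 0.138 ang of far 69.5
short 151 ang -74.4 far r 0.082 ang of far -75.4
side shampoo_mid [0.434 0.256 0.081]
side cream_jar_mid [ 0.41  -0.273  0.03 ]
side soap_carton_mid [0.783 0.142 0.019]
top cream_jar_mid [ 0.41  -0.268  0.034]
top soap_carton_mid [0.674 0.11  0.315]
```

```bash
python3 - <<'E'
import cv2,numpy as np
a=cv2.imread('pics/side0.png').astype(int);b=cv2.imread('pics/s10.png').astype(int)
for n,(x0,x1,y0,y1) in dict(shampoo=(215,245,138,192),cream=(275,310,305,345),soap=(338,368,160,186)).items(): print(n,abs(a-b)[y0:y1,x0:x1].mean().round(1))
E
```

```text
shampoo 3.5
cream 3.4
soap 3.5
```

View pics/s10.png

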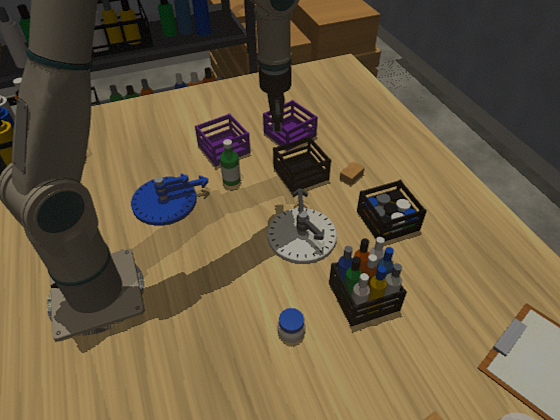

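The side view shows the goods unmoved, the arm clear of everything at about 0.26 m fingertip height, the long hand towards the black empty basket (300,165) and the short hand towards the bottles (365,290).

```bash
python3 -c "from station import robot; print(robot.sign_off())"
```

```text
the job is handed in; nothing more can be done
None
```

I set both hands of the white indicator with the closed fingertips and handed the job in at about 12 s. No verdict was reported.

| Hand | Pushed | Final angle measured | Target | Estimated miss at the basket (limit 40 mm) |
|---|---|---|---|---|
| Short, to the bottle basket | counter-clockwise, first | about −74.7° | −74.5° | under 5 mm |
| Long, to the black empty basket | clockwise, second | 68.9–70.5° | 67.6° | about 6–13 mm |

- **Disagreement between cameras:** the side and top cameras differ by about 1.5° on the long hand. Both readings are well within tolerance.
- **Loose goods:** the side camera shows the shampoo bottle, cream jar and soap carton where they started, to within a few millimetres. Image differences around each one were at noise level.
- **Failed check:** in the last top view the arm hid part of the scene. The shampoo bottle was not detected there, and the soap carton reading was a false one on the arm at z = 0.3 m. I relied on the side view for both.
- **Close pass:** while retracting, the fingertips stopped about 16 mm above the shampoo bottle. They did not touch it.
- **At hand-in:** the gripper was closed and clear of everything, with its fingertips about 0.26 m up.

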